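# Close a jar with a lid from the spring-fed lid dispenser

### The job

Close the open jar of pickled onions with a lid from the spring-loaded lid dispenser. Push the dispenser's thumb tab right down with the fingers so the keeper tips up off the stack, take just the top lid so that the next one rises into its place, lower it onto the jar (do not drop it) until it sits level and fully home, and let go. Leave the jars standing where they are, the other lids in the dispenser with the keeper up, and the other kitchen things alone.

Things in the scene. Friction and masses are not known exactly. Their poses are not given: they have to be found in the camera images.
- dispenser: lid dispenser, fixed: black round foot 106 mm across, 12 mm high; four upright steel rods (6 mm thick, tops 98 mm above the worktop, on a 74 mm circle, at 45 degrees to its x and y) round a stack of four lids on a spring-borne plate. Origin: centre of the foot's underside; z up; -x points to the keeper's post and thumb tab.
- follower (a joint): height (m) of the plate under the stack above its built height, 0 to 0.052. Soft slow spring (31.5 N/m), matched to the lids' weight: with the keeper up the top lid always rests with its underside 92 mm, its top 106 mm above the worktop, 8 mm of it clear of the rods; take it and the next rises 14 mm to the same height within a second. Held down by the keeper at the start (0 to 0.004).
- keeper (a joint): angle (rad) of the keeper, a steel rocker on a pin 64 mm out from the stack's axis, 104 mm up. 0 to 0.1: the rubber bar (26 mm) at its nose, on a 40 mm arm, holds the top lid about 6 to 10 mm below its free height. Grows as the tab beyond the pin is pushed down and the nose tips up, to a stop at 1.15: nose clear of the stack, 144 mm up. Stiff hinge, stays where left; tab takes 1 to 4 N.
- thumb_tab: the keeper's thumb tab: ribbed steel paddle 24 mm wide and 4 mm thick that reaches 40 mm out from the pin, away from the stack. Origin on the pin, turns with the keeper. With the keeper down it slopes 28 degrees upward and outward, with the keeper fully up 38 degrees downward and outward.
- tab_end (a point): point near the outer end of the thumb tab, 38 mm from the pin, in the middle of its width; moves with the tab. At the start about 98 mm out from the stack's axis and 122 mm above the worktop; pushed right down, about 94 mm out and 81 mm above the worktop.
- lid_1: the top lid of the stack at the start: plain metal push-on jar lid, 64 mm outside diameter, 14 mm high, closed flat top 3 mm thick, open underneath (58 mm inside diameter, 11 mm deep), 45 g. Origin: centre of its underside (rim level); z up. The lids stand on one another without nesting, one every 14 mm.
- lid_2: the second lid from the top, same as lid_1
- lid_3: the third lid from the top, same as lid_1
- lid_4: the bottom lid, same as lid_1
- open_jar: the open glass jar, loose, full of small white onions: body 72 mm across, shoulder from 80 to 100 mm, then a neck 52 mm across (rounded to 47 mm at its lip) up to the mouth 116 mm above its underside; 0.3 to 0.5 kg. Origin: centre of its underside. A lid fully home rests on the lip with its underside 105 mm and its top 119 mm above the jar's underside.
- jar_mouth (a point): centre of the open jar's mouth, at the height of its lip, 116 mm above its underside
- closed_jar: the same kind of jar with such a lid already on it, 119 mm high, loose. Origin: centre of its underside. To be left alone.
- onion: red onion, 84 mm across, 82 mm high, on the chopping board right of the jars. Origin: underside
- garlic: bulb of garlic, 53 mm, on the chopping board. Origin: underside
- lemon: lemon, 71 mm long, 51 mm high, behind the jars. Origin: underside
- timer: round kitchen timer, 65 mm across, 55 mm high, near the front edge of the worktop. Origin: underside
- mill: wooden pepper mill, 58 mm across, 170 mm high, at the back left. Origin: underside
There are look-alikes about, which are no part of the job. Leave any blue or red look-alike of the lid_1 alone.

How it is judged:
By the outcome, as a careful person would: the job done as asked, in the order asked, and still so for the second after the job is handed in, with the robot touching nothing.
It also fails if it takes over 45 s, if anything falls off the work surface, if the arm or the gripper's body presses on something with over 40 N, if the wrist force passes 120 N, or if a joint passes its speed limit or range.

### The arm

A 6-joint arm with a two-finger parallel gripper is mounted at the origin on a cart in front of the work surface, level with it; the furniture and walls round the work are solid. World frame = base frame: x ahead of the robot, y to its left, z up, the work surface at z = 0. Lengths are in m, angles in degrees, forces in N, time in s.
With the tool pointing down it reaches from about 0.35 to 0.875 m from the base axis. Payload 4.2 kg.
Tool frame: the origin (TCP) lies on the centre line of the jaws, within the pads' length; the fingertips stand 22 mm ahead of it and the grasp point (between the pads) lies 3 mm ahead of it (r.tcp_to_tips is the distance from the TCP to the fingertips, in m); z points along the fingers, y is the line along which they close (so a half turn about z gives the same grasp; the last joint's range is limited). The gripper opens to 87 mm and grips with 3 to 60 N. Pads are 19 mm wide; open, the fingers measure 117 mm over their backs; the gripper's body (75 mm by 190 mm) begins 51 mm behind the grasp point.
Start: joints at [88.041, 22.042, 0.453, 0, -68.411, -14.817], TCP at [0.18, 0.598, 0.245] pointing down, gripper open.
Joint ranges: [-179.83, 179.83], [-69.29, 118.12], [-61.27, 80.66], [-181.25, 117.63], [-171.15, -9.14], [-177.46, 177.46]. Speed limits (degrees/s): [159.86, 159.86, 180, 180, 180, 180].

### API

Orientations are given as a 3x3 rotation matrix whose columns are the frame's x, y, z axes.
In Python, from station import r gives the robot as it stands.
- The arm moves only by the tool apply_moves, never from a script. Its argument "plan" is a list of rows, each an object with "grip": the opening, from 0 (shut) to 1 (fully open); "offset": the shift along the tool's x, y, z in cm, a list of three; "spin": the turn about the tool's z in rad. A call has 1 to 5 rows; each row is the pose to reach, as a shift and turn from the pose commanded when the call began, along the tool's axes at that moment; what a row does not reach only later rows make up. A row lasts 1/10 s, in which the tool goes at most 50 mm and 8.59 degrees, less where a joint would pass 70% of its speed; a pose out of reach is approached as far as the arm can. A call with a gripper value outside its range is refused whole. The fingers move at their own pace and stop on an object; the grip force is fixed at half the most. Time passes only in rows, so rows that repeat a pose let the fingers close. It gives the time, the measured TCP pose, the force, the opening and the grip force at its end, in the units of the state.
- r.sense(): the state, without advancing time (a new reading comes with each control period).
- r.capture(name): name is "scene" or "top" or "wrist"; returns a dict with "img" (480x640x3 uint8, blue, green, red), "depth" (480x640 float32, m along the optical axis (not along the pixel's ray), 0 where there is no reading), "mtx" (3x3 intrinsics, pixels), "R" (3x3) and "t" (3): a world point X has camera coordinates R X + t. Camera axes: x right, y down, z forward; pixel columns grow to the right and rows downward; lengths in m; the calibration is good to about 2 mm. A picture is of the moment at which its call begins.
- r.finish_job(): hands the job in; it is judged then, once.
The state is a dict: "time_s": time; "joints": joint angles; "joint_velocities": joint speeds; "effort": joint torques, N m; "tcp_pos": TCP position; "ee_rot": TCP orientation; "wrist_force": force on the tool from outside, world axes, zero at the start; "moment": the same for the moment, N m; "gripper_width": opening from 0.0 (shut) to 1.0 (fully open); "gripper_force": force on a finger pad.
Only numpy, scipy, OpenCV 4.12 (cv2) and the standard library are available. Lean on these libraries where they do the work, as an engineer would, in place of code of your own. Each camera call takes 0.05 s, during which the arm holds its last target. There are 200 camera calls.

## Working session

There is one attempt and no reset: what is moved stays moved. The work goes in short steps, Python scripts to look and compute and a tool call to move; the robot and the scene stay as the last step left them, time stands still between calls to the robot, and variables do not carry over. Pictures are saved under pics/ and viewed, at most 10 in all, crops included, and the job is handed in when it is done.

Besides the shell and the picture viewer there is one more tool, called as name([rows], argument=value, ...), one row to a line, values as JSON. apply_moves: Moves the arm, as the interface text tells. Its arguments: {"type":"object","properties":{"plan":{"type":"array"}},"required":["plan"]}

```bash
ls; mkdir -p pics
python3 - <<'E'
from station import r
import cv2,numpy as np,pickle
s=r.sense();print(s['time_s'],s['tcp_pos'],np.round(s['ee_rot'],3),s['gripper_width'],r.tcp_to_tips)
d={n:r.capture(n) for n in("scene","top")}
pickle.dump(d,open('c0.pkl','wb'))
for n in d: print(n,d[n]['mtx'],np.round(d[n]['R'],3),d[n]['t']); cv2.imwrite(f'pics/{n}0.png',d[n]['img'])
E
```

```text
pics
0.0 [0.18020599 0.59786709 0.24345995] [[ 0.957 -0.289 -0.001]
 [-0.289 -0.957 -0.002]
 [ 0.     0.002 -1.   ]] 0.9987013521475618 0.022
scene [[611.89456733   0.         309.75421433]
 [  0.         611.89456733 231.34963397]
 [  0.           0.           1.        ]] [[ 0.728 -0.685  0.018]
 [-0.27  -0.312 -0.911]
 [ 0.63   0.658 -0.412]] [-0.31672373  0.23944062  1.18561973]
top [[452.33132635   0.         325.10027818]
 [  0.         452.33132635 243.40580903]
 [  0.           0.           1.        ]] [[ 0.011 -1.     0.004]
 [-0.988 -0.012 -0.151]
 [ 0.151 -0.002 -0.989]] [0.06585053 0.51752495 1.11885925]
```

View pics/scene0.png

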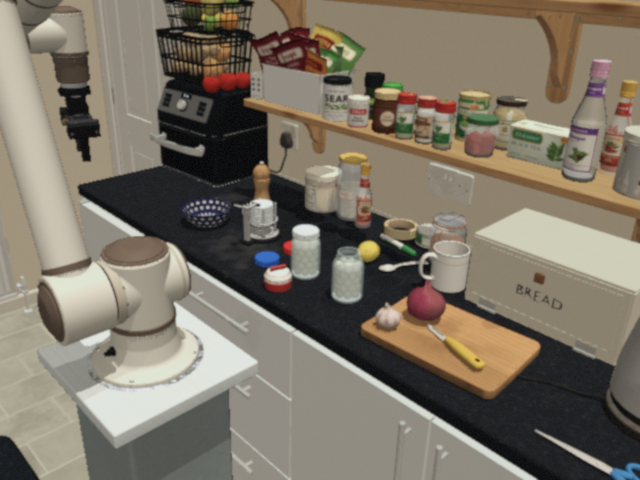

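View pics/top0.png

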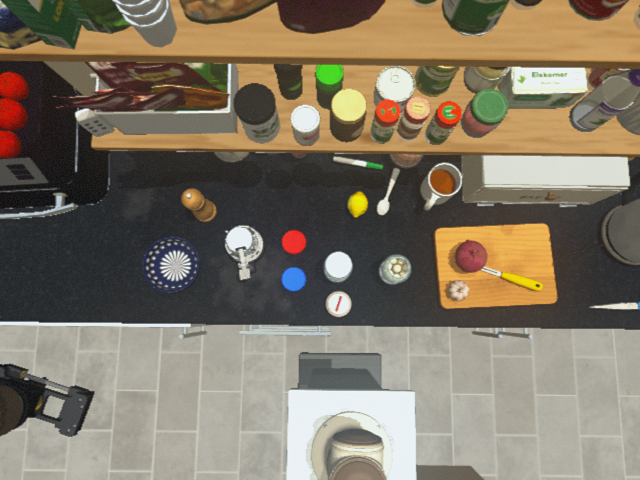

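The scene picture shows the dispenser at (262,220), open jar (348,275), closed jar (306,252).
In the top picture:
- The dispenser stack is at (241,240) with its tab towards the robot at (245,275).
- The open jar is at (396,269).

Candidates for the lid, in the top view: the white dispenser stack top (241,240), red loose lid (293,241), blue loose lid (293,279), closed jar's white lid (338,266), timer (338,303). I choose the dispenser's top lid and check it in a crop.

```bash
cat > h.py <<'E'
import numpy as np,cv2
def ray(c,u,v,z):
    d=c['R'].T@np.linalg.inv(c['mtx'])@[u,v,1]; o=-c['R'].T@c['t']
    return o+d*(z-o[2])/d[2]
def proj(c,X):
    p=c['mtx']@(c['R']@np.asarray(X)+c['t']); return p[:2]/p[2]
def cloud(c):
    v,u=np.mgrid[:480,:640]; z=c['depth']
    P=np.stack([(u-c['mtx'][0,2])/c['mtx'][0,0]*z,(v-c['mtx'][1,2])/c['mtx'][1,1]*z,z],-1)
    return (P-c['t'])@c['R']
E
python3 - <<'E'
import pickle,cv2,numpy as np
from h import *
d=pickle.load(open('c0.pkl','rb'));t=d['top'];s=d['scene']
a=cv2.resize(t['img'][215:295,210:310],(800,600)[:1]+(640,),interpolation=cv2.INTER_CUBIC)[:600]
b=t['img'][210:310,210:430]
top=cv2.resize(a,(400,300)) 
A=cv2.resize(t['img'][218:290,205:281],(400,379),interpolation=3); B=cv2.resize(t['img'][235:301,315:425],(400,240),interpolation=3)
C=cv2.resize(s['img'][190:250,225:295],(400,343),interpolation=3)
o=np.zeros((600,800,3),np.uint8);o[:379,:400]=A;o[:240,400:]=B;o[240:583,400:]=C
cv2.imwrite('pics/crop.png',o)
P=cloud(t)
np.set_printoptions(precision=3,suppress=True)
for n,(u0,u1,v0,v1),zz in[('lid',(215,275,215,290),(.085,.115)),('high',(215,275,215,290),(.108,.15)),('foot',(215,275,215,290),(.006,.016)),('open',(370,425,240,300),(.10,.13)),('closed',(315,365,240,290),(.112,.125))]:
    Q=P[v0:v1,u0:u1].reshape(-1,3);m=(Q[:,2]>zz[0])&(Q[:,2]<zz[1]);Q=Q[m]
    if len(Q):
        (cx,cy),rad=cv2.minEnclosingCircle(Q[:,:2].astype(np.float32))
        print(n,len(Q),Q.min(0),Q.max(0),np.median(Q,0),cx,cy,rad)
for k in range(218,290,3): print(k,(P[k,225:265:3,2]*1000).astype(int))
E
```

```text
lid 704 [0.43  0.247 0.085] [0.549 0.314 0.114] [0.509 0.274 0.097] 0.4896382689476013 0.27574679255485535 0.06049235910177231
high 133 [0.417 0.247 0.108] [0.49  0.281 0.125] [0.434 0.263 0.116] 0.4552665948867798 0.26574578881263733 0.03811025992035866
foot 452 [0.409 0.216 0.006] [0.594 0.364 0.016] [0.494 0.255 0.012] 0.5045548677444458 0.3165660798549652 0.10132289677858353
open 148 [ 0.425 -0.131  0.1  ] [ 0.476 -0.075  0.119] [ 0.448 -0.099  0.113] 0.4519859552383423 -0.10331229120492935 0.02848443202674389
closed 552 [0.425 0.01  0.112] [0.485 0.069 0.124] [0.454 0.041 0.118] 0.45466479659080505 0.03955194726586342 0.03197029232978821
218 [ 0  1 -1 -1  0  0 -3 -6 -2  0  0 -4 -7 -1]
221 [-1  0  1 -2  0 -4  0  0  0  0 -2  0  4  0]
224 [-2 -3  1 -2  1 -2  1  2  0  0 -4  0 -1  2]
227 [-6 -1  0  0 52 98 13  8 95 10  0  2  1 -1]
230 [  0  -1  52  93  90 101  94  93  15  49  53   7  -1   0]
233 [ 1 86 96 93 97 95 94 94 92 24  9 13 11 -3]
236 [ 0 92 95 94 96 98 93 99 94 90 13 55  9 -1]
239 [-3 92 94 94 95 96 95 99 97 93 47 50 11  9]
242 [-1 99 97 95 91 93 95 96 94 91 51 13 12  9]
245
[... 226 characters left out ...]
  105  103   51   13   14   17   10   12   -1]
257 [ -2  -1   6  52  54  10 102  12  15  13  11   9   3   0]
260 [ -3   0   0  10  12  16 107  15  15  12  13   7   2  -1]
263 [  1   0  -1  -6   5   6 109 106 100  13   4  -4   0   0]
266 [  0   0   0   0  -4 110 109 105  97  24   7   0  -1   0]
269 [  0  -1  -2  -3   0   0 111 113 111  22   9   0  -1   0]
272 [  -2    0   -1   -3 1183  116  114  116  120   10    6    0    2   -3]
275 [  4   0   0   0  -2 121 116 122 124  -4  -1   0  -2  -1]
278 [ -2   1   1  -3  -1 121 125 122   0  -6   1  -1  -1   2]
281 [-1 -1 -5  2  0  0  5 -1 -1  0 -2 -1  1  0]
284 [-1  0  2 -4  0  2  1  1  0 -1 -1  3  0  0]
287 [ 3  0 -3  1  3  0  1 -1  0  0  3  2  0 -3]
```

View pics/crop.png

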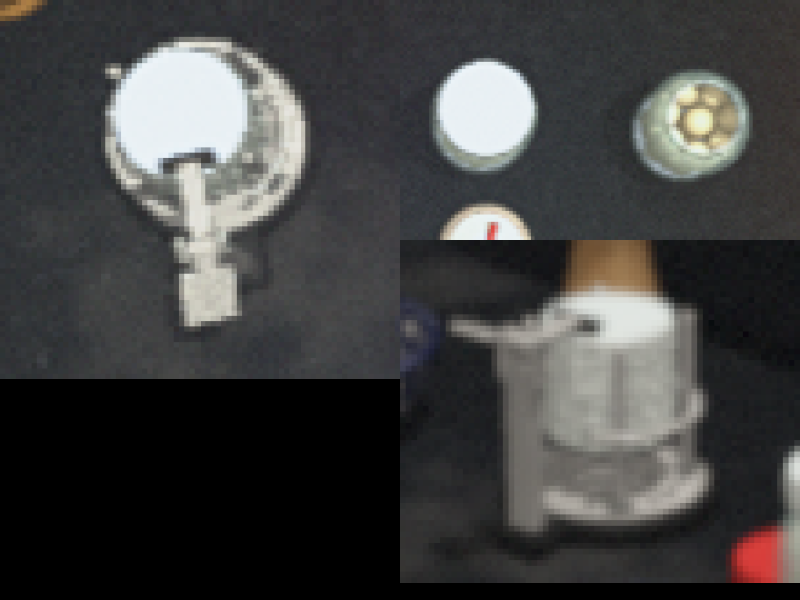

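The crop confirms the white top lid under the keeper's nose in the dispenser: crop (181,98), top view about (240,237). The tab's end is at about (245,279). I now compute accurate positions.

```bash
cat > m.py <<'E'
import pickle,cv2,numpy as np
from h import *
np.set_printoptions(precision=4,suppress=True)
def whitec(c,u0,u1,v0,v1,z,thr=215):
    g=c['img'].min(2)[v0:v1,u0:u1]; g=cv2.resize(g,None,fx=8,fy=8,interpolation=cv2.INTER_CUBIC)
    cs,_=cv2.findContours((g>thr).astype(np.uint8),0,1); k=max(cs,key=cv2.contourArea)
    k=cv2.convexHull(k)[:,0]; P=np.array([ray(c,u0+(a+.5)/8-.5,v0+(b+.5)/8-.5,z) for a,b in k])[:,:2]
    from scipy.optimize import least_squares
    f=least_squares(lambda q:np.hypot(*(P-q[:2]).T)-q[2],[*P.mean(0),.03],loss='soft_l1',f_scale=.001)
    return f.x,np.abs(f.fun).mean()
E
python3 - <<'E'
from m import *
d=pickle.load(open('c0.pkl','rb'));t=d['top'];s=d['scene']
for th in(150,190,215):
  print('lid',whitec(t,215,262,218,262,.097,th),'closed',whitec(t,318,360,245,290,.119,th))
P=cloud(t);Q=P[258:282,230:262].reshape(-1,3);Q=Q[(Q[:,2]>.098)&(Q[:,2]<.13)]
for lo in np.arange(.41,.46,.006):
    q=Q[(Q[:,0]>=lo)&(Q[:,0]<lo+.006)]
    if len(q):print(lo,len(q),q[:,1].min(),q[:,1].max(),q.mean(0))
# open jar neck from cloud
Q=P[240:300,370:425].reshape(-1,3);Q=Q[(Q[:,2]>.107)&(Q[:,2]<.122)]
print('open',cv2.minEnclosingCircle(Q[:,:2].astype(np.float32)),Q.min(0),Q.max(0))
Q=P[180:225,175:222].reshape(-1,3);Q=Q[Q[:,2]>.1];print('mill',np.median(Q,0))
E
```

```text
lid (array([0.5057, 0.2703, 0.0457]), np.float64(0.0012320616265538325)) closed (array([0.4534, 0.0404, 0.0323]), np.float64(0.0007809466090084081))
lid (array([0.5173, 0.2813, 0.0315]), np.float64(0.001290371120115258)) closed (array([0.4546, 0.0403, 0.0307]), np.float64(0.00014621134800428157))
lid (array([0.5164, 0.2818, 0.03  ]), np.float64(0.00039839318334229716)) closed (array([0.4548, 0.0403, 0.0299]), np.float64(0.0001387162751782263))
0.416 13 0.2518881284655391 0.2707066573845539 [0.4194 0.263  0.1223]
0.422 31 0.24700585754380527 0.271319817148112 [0.4246 0.2592 0.1212]
0.428 20 0.24966403788199681 0.27305590251452655 [0.4307 0.2611 0.1182]
0.434 30 0.2502738087981003 0.2738298382771248 [0.4369 0.262  0.1144]
0.44 14 0.25194894031606774 0.2692485834691423 [0.4431 0.2614 0.1104]
0.446 23 0.2550099922933957 0.2760370283121852 [0.4494 0.2674 0.1081]
0.452 24 0.253732389535169 0.2770832157168673 [0.455  0.2641 0.1072]
0.458 16 0.25621076253389335 0.273379222118375 [0.4611 0.2653 0.1056]
open ((0.45061224699020386, -0.10364287346601486), 0.025778595358133316) [ 0.4249 -0.1283  0.1076] [ 0.4747 -0.0781  0.1193]
mill [0.6002 0.3827 0.1503]
```

apply_moves([
  {"grip": 0, "offset": [5, 3.9, 0], "spin": -0.12},
  {"grip": 0, "offset": [9, 7, 0], "spin": -0.24},
  {"grip": 0, "offset": [13, 10, 0], "spin": -0.36},
  {"grip": 0, "offset": [17, 13, 0], "spin": -0.494},
  {"grip": 0, "offset": [20, 15.5, 0], "spin": -0.494},
])

```text
time_s: 0.6
tcp_pos: [0.3261, 0.3929, 0.2443]
ee_rot: [[0.979, 0.203, -0.0], [0.203, -0.979, -0.001], [-0.0, 0.0, -1.0]]
wrist_force: [0.2, 0.5, 0.5]
gripper_width: 0.63
gripper_force: 0.0
```

```bash
cat > go.py <<'E'
# usage: go.py x y z yaw -> offset in tool axes (cm) and spin (rad)
import sys,numpy as np
from station import r
s=r.sense();R=np.array(s['ee_rot']);p=np.array(s['tcp_pos'])
yaw=np.degrees(np.arctan2(R[1,0],R[0,0]))
print('t',s['time_s'],'tcp',np.round(p,4),'yaw',round(yaw,2),'tilt',np.round(R[:,2],3),'F',np.round(s['wrist_force'],2),'w',round(s['gripper_width'],3),'gf',s['gripper_force'])
if len(sys.argv)>3:
    a=list(map(float,sys.argv[1:])); print('off',np.round(R.T@(np.array(a[:3])-p)*100,2),'spin',round(np.radians(yaw-a[3]),3))
E
python3 go.py .42 .261 .182 11.5
```

```text
t 0.6 tcp [0.3261 0.3929 0.2443] yaw 11.68 tilt [-0.    -0.001 -1.   ] F [0.23 0.46 0.49] w 0.63 gf 0.0
off [ 6.53 14.82  6.23] spin 0.003
```

apply_moves([
  {"grip": 0, "offset": [2, 4, 0], "spin": 0},
  {"grip": 0, "offset": [4, 8, 0], "spin": 0},
  {"grip": 0, "offset": [5.5, 12, 2], "spin": 0},
  {"grip": 0, "offset": [6.5, 14.8, 5], "spin": 0},
  {"grip": 0, "offset": [6.5, 14.8, 6.2], "spin": 0},
])

```text
time_s: 1.1
tcp_pos: [0.4183, 0.2586, 0.1798]
ee_rot: [[0.981, 0.195, -0.004], [0.195, -0.981, -0.004], [-0.005, 0.003, -1.0]]
wrist_force: [-1.2, 0.2, 0.8]
gripper_width: 0.169
gripper_force: 0.0
```

```bash
python3 - <<'E'
from station import r
from m import *
d={n:r.capture(n) for n in("scene","wrist")};pickle.dump(d,open('c1.pkl','wb'))
w=d['wrist'];s=d['scene']
o=np.zeros((600,800,3),np.uint8);o[:360,:480]=cv2.resize(w['img'],(480,360));
o[:420,480:]=cv2.resize(s['img'][165:270,215:295],(320,420),interpolation=3)
cv2.imwrite('pics/w1.png',o); print(-w['R'].T@w['t'])
E
python3 go.py
```

```text
[0.5008 0.2779 0.3184]
t 1.2 tcp [0.4179 0.2607 0.1803] yaw 11.39 tilt [-0.004 -0.004 -1.   ] F [ 0.05 -0.16  0.91] w 0.079 gf 0.0
```

View pics/w1.png

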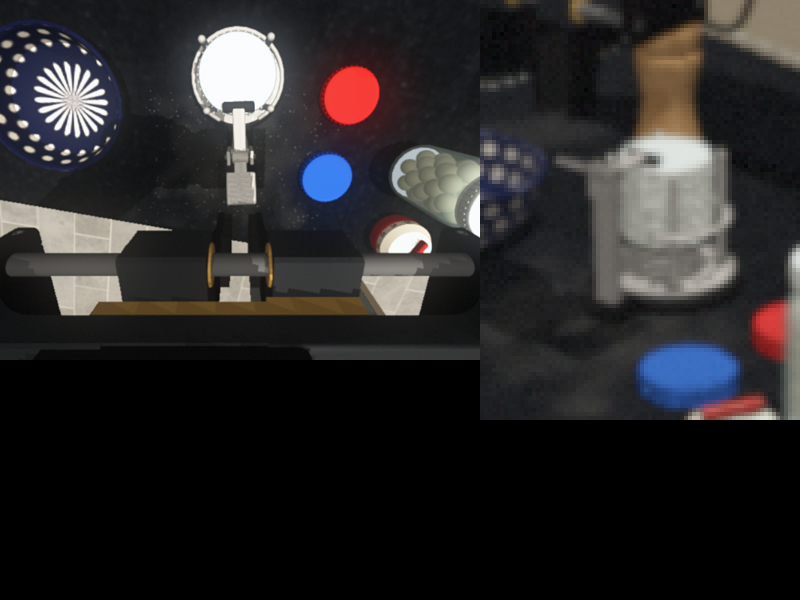

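The wrist view shows the dispenser lid at (238,70) in the half-scale picture, with the keeper arm running straight towards the gripper and the tab's end at (241,205). The tool yaw is well aligned with the dispenser. I refine from this view.

Run:
```python
from m import *
w=pickle.load(open('c1.pkl','rb'))['wrist']
for th in(170,200,225): print(whitec(w,255,380,35,170,.097,th))
P=cloud(w)[195:290,280:360].reshape(-1,3);Q=P[(P[:,2]>.100)&(P[:,2]<.13)]
for lo in np.arange(.41,.46,.006):
    q=Q[(Q[:,0]>=lo)&(Q[:,0]<lo+.006)]
    if len(q):print(lo.round(3),len(q),q[:,1].min(),q[:,1].max(),q.mean(0))
L=cloud(w)[60:120,290:340].reshape(-1,3);print(np.median(L,0))
```

```text
(array([0.5149, 0.28  , 0.0351]), np.float64(0.0009126537965162747))
(array([0.5174, 0.281 , 0.0328]), np.float64(0.00108240929915632))
(array([0.516 , 0.2806, 0.0313]), np.float64(0.0006328426478738665))
0.416 145 0.25193335740441253 0.2725501619722712 [0.4204 0.2654 0.123 ]
0.422 440 0.24845440238090272 0.27367841258894293 [0.4251 0.2612 0.1216]
0.428 426 0.250176055450172 0.27491790571353003 [0.431  0.2624 0.1186]
0.434 430 0.2513039824210352 0.27615167598299484 [0.437  0.2637 0.1155]
0.44 319 0.25225953303022886 0.276270409569101 [0.4426 0.263  0.1126]
0.446 252 0.2564221326442207 0.28050093106412555 [0.4493 0.2687 0.1091]
0.452 380 0.2549997389156599 0.28071369709789656 [0.4552 0.2683 0.1086]
0.458 216 0.2557714359156477 0.2779796839273236 [0.4603 0.2661 0.1066]
[0.5216 0.2843 0.0968]
```

apply_moves([
  {"grip": 0, "offset": [0, 0, 2], "spin": 0},
  {"grip": 0, "offset": [0, 0, 3], "spin": 0},
  {"grip": 0, "offset": [0, 0, 3.7], "spin": 0},
  {"grip": 0, "offset": [0, 0, 4.4], "spin": 0},
  {"grip": 0, "offset": [0, 0, 5.0], "spin": 0},
])

```text
time_s: 1.7
tcp_pos: [0.4185, 0.2631, 0.1326]
ee_rot: [[0.98, 0.201, 0.0], [0.201, -0.98, 0.0], [0.0, -0.0, -1.0]]
wrist_force: [-0.9, 0.1, 1.0]
gripper_width: 0.005
gripper_force: 0.8
```

apply_moves([
  {"grip": 0, "offset": [0, 0, 0.5], "spin": 0},
  {"grip": 0, "offset": [0, 0, 1.0], "spin": 0},
  {"grip": 0, "offset": [0, 0, 1.4], "spin": 0},
  {"grip": 0, "offset": [0, 0, 1.7], "spin": 0},
  {"grip": 0, "offset": [0, 0, 1.7], "spin": 0},
])

```text
time_s: 2.2
tcp_pos: [0.4188, 0.2629, 0.1153]
ee_rot: [[0.98, 0.2, 0.0], [0.2, -0.98, 0.0], [0.0, -0.0, -1.0]]
wrist_force: [-0.2, 0.2, -0.0]
gripper_width: 0.004
gripper_force: 0.2
```

```bash
python3 go.py .419 .2613 .11 11.1
```

```text
t 2.2 tcp [0.4188 0.2629 0.1153] yaw 11.52 tilt [ 0.  0. -1.] F [-0.19  0.23 -0.03] w 0.004 gf 0.24938766699051484
off [-0.01  0.16  0.53] spin 0.007
```

apply_moves([
  {"grip": 0, "offset": [0, 0.1, 0.3], "spin": 0},
  {"grip": 0, "offset": [0, 0.1, 0.5], "spin": 0},
  {"grip": 0, "offset": [0, 0.1, 0.6], "spin": 0},
  {"grip": 0, "offset": [0, 0.1, 0.6], "spin": 0},
])

```text
time_s: 2.6
tcp_pos: [0.4187, 0.2616, 0.1093]
ee_rot: [[0.98, 0.2, -0.0], [0.2, -0.98, -0.0], [-0.001, 0.0, -1.0]]
wrist_force: [-0.4, 0.8, 1.0]
gripper_width: 0.011
gripper_force: 0.4
```

```bash
python3 - <<'E'
from station import r
from m import *
w=r.capture("scene");t=r.capture("top")
pickle.dump(w,open('c2.pkl','wb'))
o=np.hstack([cv2.resize(w['img'][165:270,215:295],(400,525),interpolation=3),cv2.resize(t['img'][205:295,205:275],(400,525),interpolation=3)])
cv2.imwrite('pics/w2.png',o)
E
python3 go.py
```

```text
t 2.7 tcp [0.4187 0.2616 0.1094] yaw 11.52 tilt [-0. -0. -1.] F [0.57 0.5  0.79] w 0.005 gf 0.30030157111468725
```

View pics/w2.png

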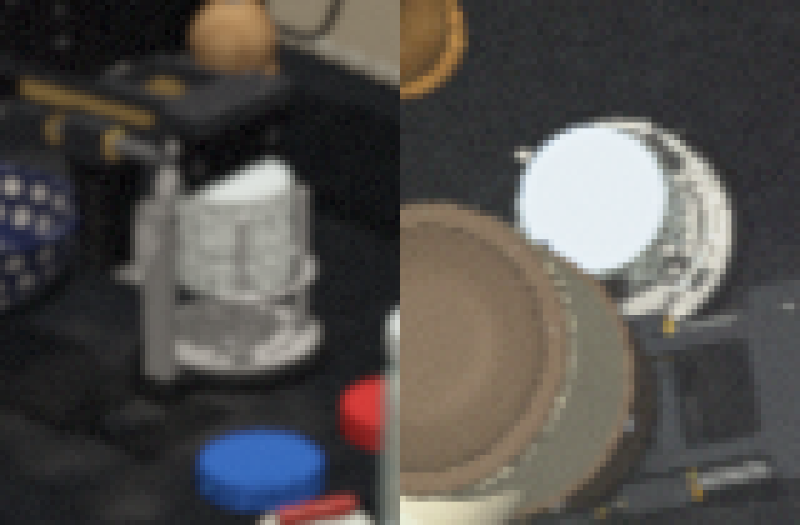

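The lid's top is now clear of the keeper (top crop (590,195)) and the stack has risen. The tab is hidden under the gripper, and there is no stop force yet, so I push further in small steps.

apply_moves([
  {"grip": 0, "offset": [0, 0, 0.15], "spin": 0},
  {"grip": 0, "offset": [0, 0, 0.3], "spin": 0},
  {"grip": 0, "offset": [0, 0, 0.3], "spin": 0},
])

```text
time_s: 3.0
tcp_pos: [0.4193, 0.2619, 0.108]
ee_rot: [[0.98, 0.201, 0.001], [0.201, -0.98, -0.0], [0.001, 0.0, -1.0]]
wrist_force: [-1.7, -2.0, 11.0]
gripper_width: 0.0
gripper_force: 5.0
```

apply_moves([
  {"grip": 0, "offset": [0, 0, 0.1], "spin": 0},
  {"grip": 0, "offset": [0, 0, 0.2], "spin": 0},
  {"grip": 0, "offset": [0, 0, 0.2], "spin": 0},
])

```text
time_s: 3.3
tcp_pos: [0.4195, 0.2619, 0.1075]
ee_rot: [[0.98, 0.201, 0.002], [0.201, -0.98, 0.0], [0.002, 0.0, -1.0]]
wrist_force: [-5.8, -3.2, 19.6]
gripper_width: 0.006
gripper_force: 9.6
```

The stop is reached at 11–20 N. I lift straight up.

apply_moves([
  {"grip": 0, "offset": [0, 0, -1], "spin": 0},
  {"grip": 0, "offset": [0, 0, -4], "spin": 0},
  {"grip": 0, "offset": [0, 0, -8], "spin": 0},
  {"grip": 1, "offset": [0, 0, -11], "spin": 0},
  {"grip": 1, "offset": [0, 0, -11], "spin": 0},
])

```text
time_s: 3.8
tcp_pos: [0.4207, 0.2635, 0.219]
ee_rot: [[0.98, 0.201, 0.007], [0.2, -0.98, 0.007], [0.008, -0.005, -1.0]]
wrist_force: [0.4, 0.5, 0.0]
gripper_width: 0.112
gripper_force: 0.0
```

```bash
python3 - <<'E'
from station import r
from m import *
w=r.capture("wrist");s=r.capture("scene");pickle.dump([w,s],open('c3.pkl','wb'))
o=np.zeros((600,800,3),np.uint8);o[:360,:480]=cv2.resize(w['img'],(480,360));
o[:420,480:]=cv2.resize(s['img'][165:270,215:295],(320,420),interpolation=3)
cv2.imwrite('pics/w3.png',o)
for th in(170,200,225): print(whitec(w,230,400,20,200,.106,th))
P=cloud(w).reshape(-1,3)
d=np.hypot(P[:,0]-.5162,P[:,1]-.2808)
print('lid z',np.median(P[d<.02][:,2]))
Q=P[(d<.13)&(P[:,2]>.112)&(P[:,2]<.16)];print('keeper',len(Q),Q[Q[:,2].argmax()],Q.min(0),Q.max(0))
E
python3 go.py .5162 .2808 .19 11.1
```

```text
(array([0.5142, 0.2814, 0.0356]), np.float64(0.0004957764095745715))
(array([0.5153, 0.2814, 0.0338]), np.float64(0.0017098552165366592))
(array([0.5163, 0.2813, 0.0305]), np.float64(0.0004956030639261928))
lid z 0.10574989290197823
keeper 734 [0.4746 0.2636 0.1458] [0.4554 0.2591 0.1121] [0.4794 0.2852 0.1458]
t 3.9 tcp [0.4186 0.2617 0.2147] yaw 11.51 tilt [-0.     0.001 -1.   ] F [-0.79 -0.56 -0.84] w 0.192 gf 0.0
off [9.95 0.08 2.47] spin 0.007
```

View pics/w3.png

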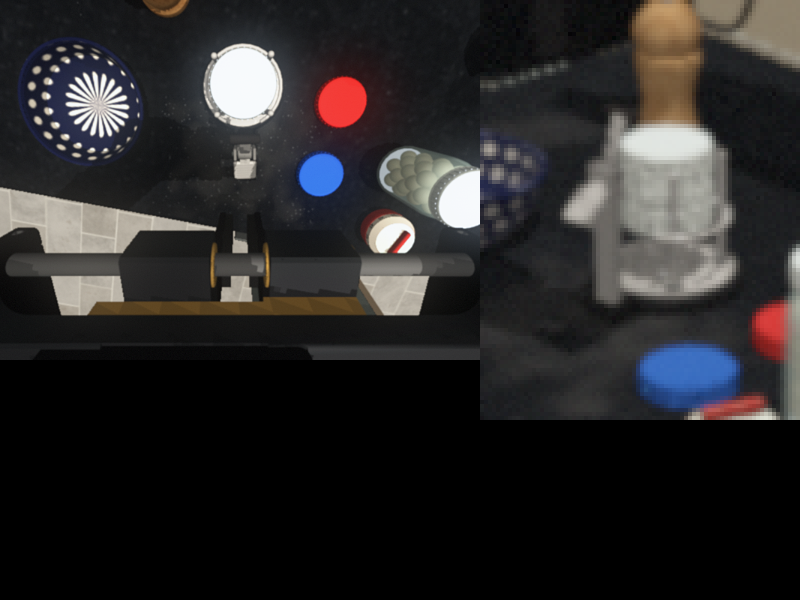

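The keeper is fully up (nose at 146 mm), and the lid is risen and level at z = 0.106. I go over it with open fingers.

apply_moves([
  {"grip": 1, "offset": [4, 0, 0], "spin": 0},
  {"grip": 1, "offset": [8, 0, 0], "spin": 0},
  {"grip": 1, "offset": [9.95, 0.05, 1], "spin": 0.007},
  {"grip": 1, "offset": [9.95, 0.05, 2.5], "spin": 0.007},
  {"grip": 1, "offset": [9.95, 0.05, 3.5], "spin": 0.007},
])

```text
time_s: 4.4
tcp_pos: [0.5156, 0.2801, 0.1759]
ee_rot: [[0.981, 0.192, -0.005], [0.192, -0.981, -0.004], [-0.006, 0.003, -1.0]]
wrist_force: [-0.8, 0.3, -0.1]
gripper_width: 0.652
gripper_force: 0.0
```

apply_moves([
  {"grip": 1, "offset": [0, 0, 0], "spin": 0},
  {"grip": 1, "offset": [0, 0, 0], "spin": 0},
  {"grip": 1, "offset": [0, 0, 0], "spin": 0},
])

```text
time_s: 4.7
tcp_pos: [0.5164, 0.2815, 0.1803]
ee_rot: [[0.981, 0.194, 0.001], [0.194, -0.981, 0.001], [0.001, -0.0, -1.0]]
wrist_force: [0.7, 1.0, 0.5]
gripper_width: 0.923
gripper_force: 0.0
```

```bash
python3 go.py .5162 .281 .116 11.1
```

```text
t 4.7 tcp [0.5164 0.2815 0.1803] yaw 11.17 tilt [ 0.001  0.001 -1.   ] F [0.69 1.03 0.49] w 0.923 gf 0.0
off [-0.04  0.04  6.43] spin 0.001
```

apply_moves([
  {"grip": 1, "offset": [0, 0, 2], "spin": 0},
  {"grip": 1, "offset": [0, 0, 4], "spin": 0},
  {"grip": 1, "offset": [0, 0, 5.5], "spin": 0},
  {"grip": 1, "offset": [0, 0, 6.4], "spin": 0},
  {"grip": 1, "offset": [0, 0, 6.4], "spin": 0},
])

```text
time_s: 5.2
tcp_pos: [0.516, 0.281, 0.115]
ee_rot: [[0.981, 0.193, -0.001], [0.193, -0.981, -0.001], [-0.001, 0.001, -1.0]]
wrist_force: [-0.7, 0.3, -0.2]
gripper_width: 0.996
gripper_force: 0.0
```

apply_moves([
  {"grip": 1, "offset": [0, 0, 0], "spin": 0},
  {"grip": 1, "offset": [0, 0, 0], "spin": 0},
])

```text
time_s: 5.4
tcp_pos: [0.517, 0.2817, 0.1168]
ee_rot: [[0.981, 0.193, 0.002], [0.193, -0.981, 0.001], [0.002, -0.001, -1.0]]
wrist_force: [0.1, 0.0, -0.6]
gripper_width: 0.999
gripper_force: 0.0
```

```bash
python3 go.py .5162 .281 .116 11.1
```

```text
t 5.4 tcp [0.517  0.2817 0.1168] yaw 11.15 tilt [ 0.002  0.001 -1.   ] F [ 0.1   0.03 -0.57] w 0.999 gf 0.0
off [-0.09  0.05  0.08] spin 0.001
```

apply_moves([
  {"grip": 0.85, "offset": [0, 0, 0], "spin": 0},
  {"grip": 0.75, "offset": [0, 0, 0], "spin": 0},
  {"grip": 0.6, "offset": [0, 0, 0], "spin": 0},
  {"grip": 0.5, "offset": [0, 0, 0], "spin": 0},
  {"grip": 0.5, "offset": [0, 0, 0], "spin": 0},
])

```text
time_s: 5.9
tcp_pos: [0.5165, 0.2812, 0.1156]
ee_rot: [[0.981, 0.193, 0.0], [0.193, -0.981, 0.0], [0.0, -0.0, -1.0]]
wrist_force: [0.3, -0.9, -0.4]
gripper_width: 0.72
gripper_force: 30.0
```

apply_moves([
  {"grip": 0.5, "offset": [0, 0, 0], "spin": 0},
  {"grip": 0.5, "offset": [0, 0, 0], "spin": 0},
  {"grip": 0.5, "offset": [0, 0, 0], "spin": 0},
])

```text
time_s: 6.2
tcp_pos: [0.5165, 0.2812, 0.1156]
ee_rot: [[0.981, 0.193, 0.0], [0.193, -0.981, -0.0], [0.0, 0.0, -1.0]]
wrist_force: [-0.1, -0.1, 0.1]
gripper_width: 0.72
gripper_force: 30.0
```

apply_moves([
  {"grip": 0.5, "offset": [0, 0, -0.5], "spin": 0},
  {"grip": 0.5, "offset": [0, 0, -1.5], "spin": 0},
  {"grip": 0.5, "offset": [0, 0, -3.5], "spin": 0},
  {"grip": 0.5, "offset": [0, 0, -6.5], "spin": 0},
  {"grip": 0.5, "offset": [0, 0, -10], "spin": 0},
])

```text
time_s: 6.7
tcp_pos: [0.516, 0.2808, 0.2165]
ee_rot: [[0.981, 0.193, -0.001], [0.193, -0.981, -0.001], [-0.002, 0.001, -1.0]]
wrist_force: [1.6, -0.2, 0.1]
gripper_width: 0.722
gripper_force: 30.0
```

apply_moves([
  {"grip": 0.5, "offset": [0, 0, -2], "spin": 0},
  {"grip": 0.5, "offset": [0, 0, -3], "spin": 0},
  {"grip": 0.5, "offset": [0, 0, -3], "spin": 0},
])

```text
time_s: 7.0
tcp_pos: [0.5168, 0.2815, 0.2474]
ee_rot: [[0.981, 0.193, 0.003], [0.193, -0.981, 0.002], [0.003, -0.002, -1.0]]
wrist_force: [-0.1, 0.1, -1.5]
gripper_width: 0.721
gripper_force: 30.0
```

```bash
python3 - <<'E'
from station import r
from m import *
w=r.capture("wrist");s=r.capture("scene");t=r.capture("top");pickle.dump([w,s,t],open('c4.pkl','wb'))
o=np.zeros((600,800,3),np.uint8);o[:360,:480]=cv2.resize(w['img'],(480,360));
o[:420,480:]=cv2.resize(s['img'][145:270,215:310],(320,420),interpolation=3)
o[420:600,:320]=cv2.resize(t['img'][215:305,315:475],(320,180))
cv2.imwrite('pics/w4.png',o)
E
python3 go.py .4506 -.1036 .24 11.1
```

```text
t 7.15 tcp [0.5157 0.2807 0.244 ] yaw 11.11 tilt [-0.003 -0.002 -1.   ] F [ 0.07 -0.62 -0.63] w 0.723 gf 29.999804663239047
off [-13.8   36.45   0.48] spin 0.0
```

View pics/w4.png

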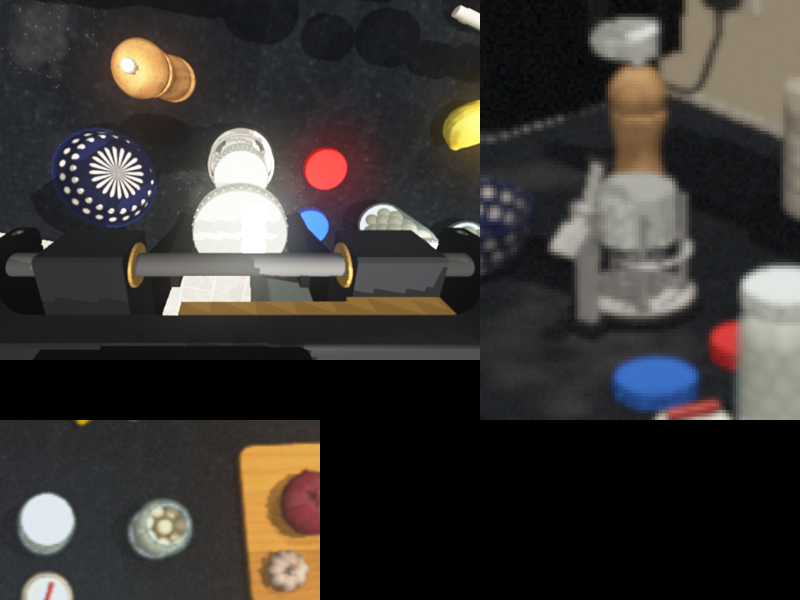

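The wrist and scene views show lid_1 held level in the fingers, with the next lid at the top of the stack and the keeper still up. I move it to just in front of the open jar (top crop (162,527)) and measure the mouth with the wrist camera.

```bash
python3 go.py .367 -.12 .244 11.1
```

```text
t 7.15 tcp [0.5157 0.2807 0.244 ] yaw 11.11 tilt [-0.003 -0.002 -1.   ] F [ 0.07 -0.62 -0.63] w 0.723 gf 29.999804663239047
off [-22.32  36.45   0.11] spin 0.0
```

apply_moves([
  {"grip": 0.5, "offset": [-1.5, 2.5, 0], "spin": 0},
  {"grip": 0.5, "offset": [-3.5, 6, 0], "spin": 0},
  {"grip": 0.5, "offset": [-6, 9.8, 0], "spin": 0},
  {"grip": 0.5, "offset": [-8.5, 13.6, 0], "spin": 0},
  {"grip": 0.5, "offset": [-11, 17.5, 0], "spin": 0},
])

```text
time_s: 7.65
tcp_pos: [0.4407, 0.0865, 0.244]
ee_rot: [[0.981, 0.194, -0.003], [0.194, -0.981, -0.002], [-0.003, 0.001, -1.0]]
wrist_force: [0.8, -0.5, 0.1]
gripper_width: 0.717
gripper_force: 30.0
```

apply_moves([
  {"grip": 0.5, "offset": [-2.5, 4, 0], "spin": 0},
  {"grip": 0.5, "offset": [-5, 8, 0], "spin": 0},
  {"grip": 0.5, "offset": [-7.5, 12, 0], "spin": 0},
  {"grip": 0.5, "offset": [-9.5, 16, 0], "spin": 0},
  {"grip": 0.5, "offset": [-11.3, 18.9, 0], "spin": 0},
])

```text
time_s: 8.15
tcp_pos: [0.3661, -0.1209, 0.2445]
ee_rot: [[0.981, 0.192, -0.002], [0.192, -0.981, -0.0], [-0.002, -0.0, -1.0]]
wrist_force: [0.9, 0.4, -0.2]
gripper_width: 0.723
gripper_force: 30.0
```

apply_moves([
  {"grip": 0.5, "offset": [0, 0, 0], "spin": 0},
  {"grip": 0.5, "offset": [0, 0, 0], "spin": 0},
  {"grip": 0.5, "offset": [0, 0, 0], "spin": 0},
  {"grip": 0.5, "offset": [0, 0, 0], "spin": 0},
])

```text
time_s: 8.55
tcp_pos: [0.3682, -0.1183, 0.2452]
ee_rot: [[0.981, 0.195, -0.001], [0.195, -0.981, -0.0], [-0.001, -0.0, -1.0]]
wrist_force: [0.5, 0.8, -0.3]
gripper_width: 0.717
gripper_force: 30.0
```

```bash
python3 - <<'E'
from station import r
from m import *
w=r.capture("wrist");s=r.capture("scene");pickle.dump([w,s],open('c5.pkl','wb'))
u,v=proj(w,[.4506,-.1036,.116]);print(u,v)
P=cloud(w).reshape(-1,3);d=np.hypot(P[:,0]-.4506,P[:,1]+.1036)
for z in(.101,.105,.109,.112):
    Q=P[(d<.034)&(P[:,2]>z)&(P[:,2]<.125)];print(z,len(Q),cv2.minEnclosingCircle(Q[:,:2].astype(np.float32)),Q.min(0),Q.max(0))
o=np.zeros((600,800,3),np.uint8);o[:360,:480]=cv2.resize(w['img'],(480,360))
a,b=int(u),int(v);c=w['img'][max(b-75,0):b+75,a-80:a+80];o[360:600,:256]=cv2.resize(c,(256,240))
o[:480,480:]=cv2.resize(s['img'][165:315,280:380],(320,480),interpolation=3)
cv2.imwrite('pics/w5.png',o)
E
python3 go.py .4506 -.1036 .244 11.1
```

```text
323.8546247007339 131.83558631091228
0.101 1066 ((0.45182523131370544, -0.10258279740810394), 0.026773635298013687) [ 0.4259 -0.1285  0.1035] [ 0.4774 -0.0761  0.118 ]
0.105 1056 ((0.45216166973114014, -0.10226574540138245), 0.02647394873201847) [ 0.4259 -0.1285  0.1051] [ 0.4774 -0.0761  0.118 ]
0.109 1053 ((0.45180651545524597, -0.10273608565330505), 0.026063119992613792) [ 0.4259 -0.1285  0.1106] [ 0.4774 -0.0771  0.118 ]
0.112 1027 ((0.4518710672855377, -0.10260142385959625), 0.025941288098692894) [ 0.4261 -0.1281  0.112 ] [ 0.4774 -0.0771  0.118 ]
t 8.65 tcp [ 0.3682 -0.1183  0.2454] yaw 11.23 tilt [-0. -0. -1.] F [ 1.16 -0.85 -0.26] w 0.723 gf 29.999834541231394
off [8.37 0.16 0.13] spin 0.002
```

View pics/w5.png

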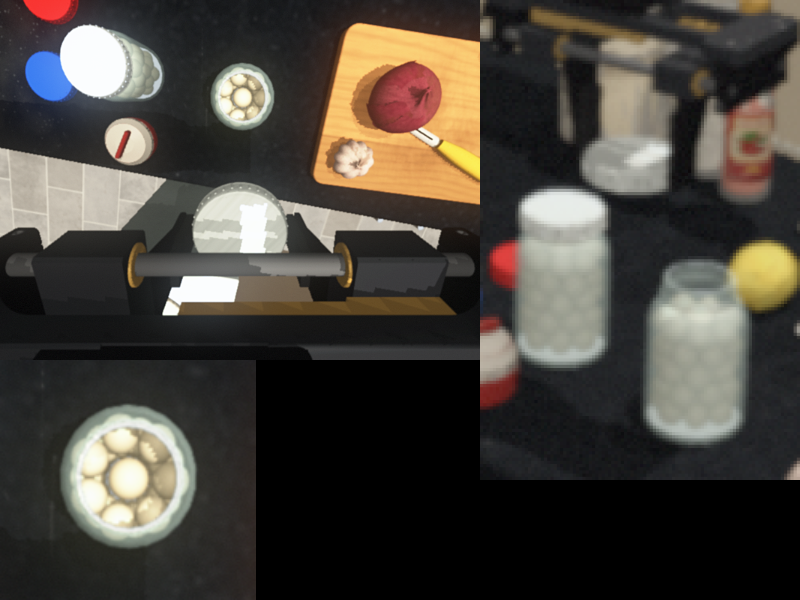

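The wrist view shows the open jar's mouth at (242,97) in the half-scale picture, and the held lid level at (240,220). I check the lid's offset and tilt in the hand by depth.

Run:
```python
from m import *
from scipy.optimize import least_squares
w,s=pickle.load(open('c5.pkl','rb'))
T=np.array([.3682,-.1183,.2454]);y=np.radians(11.23);ex=np.array([np.cos(y),np.sin(y),0]);ey=np.array([np.sin(y),-np.cos(y),0])
P=cloud(w)[235:335,240:400].reshape(-1,3)-T
L=np.c_[P@ex,P@ey,P[:,2]]
m=(L[:,2]<.002)&(L[:,2]>-.03)&(abs(L[:,1])<.030);L=L[m]
print(len(L),np.percentile(L[:,2],[1,25,50,75,99]))
q=L[abs(L[:,2]-np.median(L[:,2]))<.003];A=np.c_[q[:,:2],np.ones(len(q))];print('plane',np.linalg.lstsq(A,q[:,2],rcond=None)[0])
# front arc
E=[]
for a in np.arange(-.026,.027,.003):
    k=L[abs(L[:,1]-a)<.0015]
    if len(k)>3:E.append([np.percentile(k[:,0],99),a])
E=np.array(E);f=least_squares(lambda c:np.hypot(E[:,0]-c[0],E[:,1]-c[1])-.032,[0,0]);print('centre in tool',f.x,np.round(f.fun*1000,1))
# mouth: circle fit of the outer bright rim using colour edge at rows
P=cloud(w).reshape(-1,3);d=np.hypot(P[:,0]-.4518,P[:,1]+.1026)
Q=P[(d<.03)&(P[:,2]>.112)&(P[:,2]<.12)];an=np.degrees(np.arctan2(Q[:,1]+.1026,Q[:,0]-.4518))
E=np.array([Q[(an>=a)&(an<a+15)][np.percentile(d[(d<.03)&(P[:,2]>.112)&(P[:,2]<.12)][(an>=a)&(an<a+15)],95).astype(int)*0+np.argsort(np.hypot(*(Q[(an>=a)&(an<a+15)][:,:2]-[.4518,-.1026]).T))[-3]] for a in range(-180,180,15) if ((an>=a)&(an<a+15)).sum()>5])
f=least_squares(lambda c:np.hypot(E[:,0]-c[0],E[:,1]-c[1])-c[2],[.4518,-.1026,.025]);print('mouth',f.x,Q[:,2].mean())
```

```text
9957 [-0.0218 -0.0111 -0.0105 -0.0101 -0.0056]
plane [-0.0066 -0.0005 -0.0104]
centre in tool [ 0.0003 -0.0017] [ 0.4  0.5  0.1 -0.1 -0.3 -0.2  0.1 -0.3 -0.1 -0.1 -0.1 -0.2  0.1 -0.1
  0.3  0.   0.2  0.2]
mouth [ 0.4519 -0.1026  0.0254] 0.11535957188747113
```

apply_moves([
  {"grip": 0.5, "offset": [3, 0.1, 0], "spin": 0},
  {"grip": 0.5, "offset": [6, 0.15, 1.5], "spin": 0},
  {"grip": 0.5, "offset": [8, 0.15, 4], "spin": 0},
  {"grip": 0.5, "offset": [8.4, 0.15, 6.5], "spin": 0},
  {"grip": 0.5, "offset": [8.4, 0.15, 8], "spin": 0},
])

```text
time_s: 9.15
tcp_pos: [0.4507, -0.1034, 0.1633]
ee_rot: [[0.981, 0.194, -0.003], [0.194, -0.981, -0.0], [-0.003, -0.001, -1.0]]
wrist_force: [-0.9, -1.1, -0.1]
gripper_width: 0.724
gripper_force: 30.0
```

apply_moves([
  {"grip": 0.5, "offset": [0, 0, 0], "spin": 0},
  {"grip": 0.5, "offset": [0, 0, 0], "spin": 0},
  {"grip": 0.5, "offset": [0, 0, 0], "spin": 0},
  {"grip": 0.5, "offset": [0, 0, 0], "spin": 0},
  {"grip": 0.5, "offset": [0, 0, 0], "spin": 0},
])

```text
time_s: 9.65
tcp_pos: [0.451, -0.1042, 0.1664]
ee_rot: [[0.981, 0.193, 0.002], [0.193, -0.981, 0.0], [0.002, 0.0, -1.0]]
wrist_force: [-0.6, 0.1, 0.2]
gripper_width: 0.725
gripper_force: 30.0
```

```bash
python3 go.py .4515 -.1038 .145 11.1
python3 - <<'E'
from station import r
from m import *
w=r.capture("scene");P=cloud(w)
o=np.hstack([cv2.resize(w['img'][165:315,300:400],(400,600),interpolation=3)])
cv2.imwrite('pics/w6.png',o)
E
python3 go.py .4515 -.1038 .145 11.1
```

```text
t 9.65 tcp [ 0.451  -0.1042  0.1664] yaw 11.14 tilt [ 0.002  0.    -1.   ] F [-0.57  0.07  0.17] w 0.725 gf 29.99987828079611
off [ 0.06 -0.03  2.14] spin 0.001
t 9.7 tcp [ 0.4508 -0.1043  0.1663] yaw 11.13 tilt [ 0.002  0.    -1.   ] F [-0.84  0.2  -1.2 ] w 0.723 gf 29.99982476932928
off [ 0.07 -0.03  2.13] spin 0.0
```

View pics/w6.png

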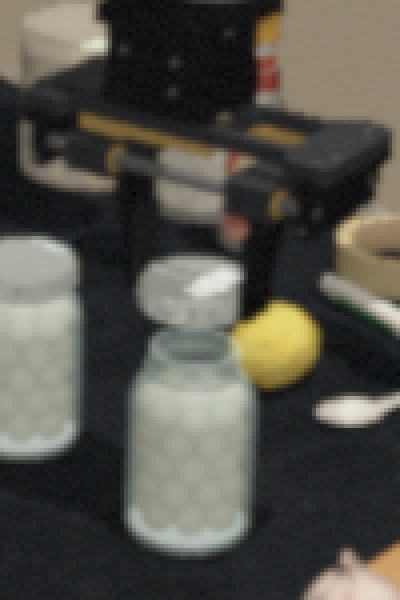

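The lid is level, just above the mouth, and centred within about 2 mm (lid at (190,290), mouth at (193,350)). I nudge +x and lower slowly.

apply_moves([
  {"grip": 0.5, "offset": [0.07, 0, 0.8], "spin": 0},
  {"grip": 0.5, "offset": [0.07, 0, 1.6], "spin": 0},
  {"grip": 0.5, "offset": [0.07, 0, 2.2], "spin": 0},
  {"grip": 0.5, "offset": [0.07, 0, 2.2], "spin": 0},
  {"grip": 0.5, "offset": [0.07, 0, 2.2], "spin": 0},
])

```text
time_s: 10.2
tcp_pos: [0.4512, -0.1042, 0.1432]
ee_rot: [[0.981, 0.193, -0.001], [0.193, -0.981, -0.0], [-0.001, 0.0, -1.0]]
wrist_force: [-0.1, 0.5, 0.1]
gripper_width: 0.721
gripper_force: 30.0
```

apply_moves([
  {"grip": 0.5, "offset": [0, 0, 0.2], "spin": 0},
  {"grip": 0.5, "offset": [0, 0, 0.4], "spin": 0},
  {"grip": 0.5, "offset": [0, 0, 0.6], "spin": 0},
  {"grip": 0.5, "offset": [0, 0, 0.6], "spin": 0},
])

```text
time_s: 10.6
tcp_pos: [0.4511, -0.1042, 0.1373]
ee_rot: [[0.981, 0.193, -0.001], [0.193, -0.981, -0.0], [-0.001, -0.0, -1.0]]
wrist_force: [0.7, 0.3, -1.5]
gripper_width: 0.721
gripper_force: 30.0
```

```bash
python3 go.py .4515 -.1038 .129 11.1
```

```text
t 10.6 tcp [ 0.4511 -0.1042  0.1373] yaw 11.13 tilt [-0.001 -0.    -1.   ] F [ 0.75  0.31 -1.48] w 0.721 gf 29.999831094173715
off [ 0.05 -0.03  0.83] spin 0.0
```

apply_moves([
  {"grip": 0.5, "offset": [0, 0, 0.2], "spin": 0},
  {"grip": 0.5, "offset": [0, 0, 0.4], "spin": 0},
  {"grip": 0.5, "offset": [0, 0, 0.6], "spin": 0},
  {"grip": 0.5, "offset": [0, 0, 0.7], "spin": 0},
  {"grip": 0.5, "offset": [0, 0, 0.7], "spin": 0},
])

```text
time_s: 11.1
tcp_pos: [0.4512, -0.1041, 0.1304]
ee_rot: [[0.981, 0.193, -0.0], [0.193, -0.981, -0.0], [-0.0, -0.0, -1.0]]
wrist_force: [0.1, 0.5, 0.5]
gripper_width: 0.722
gripper_force: 30.0
```

apply_moves([
  {"grip": 0.5, "offset": [0, 0, 0.05], "spin": 0},
  {"grip": 0.5, "offset": [0, 0, 0.1], "spin": 0},
  {"grip": 0.5, "offset": [0, 0, 0.1], "spin": 0},
])

```text
time_s: 11.4
tcp_pos: [0.4512, -0.1042, 0.1295]
ee_rot: [[0.981, 0.193, -0.0], [0.193, -0.981, -0.0], [-0.0, -0.0, -1.0]]
wrist_force: [-0.9, -0.4, -1.5]
gripper_width: 0.724
gripper_force: 30.0
```

apply_moves([
  {"grip": 0.5, "offset": [0, 0, 0.05], "spin": 0},
  {"grip": 0.5, "offset": [0, 0, 0.1], "spin": 0},
  {"grip": 0.5, "offset": [0, 0, 0.1], "spin": 0},
])

```text
time_s: 11.7
tcp_pos: [0.4513, -0.1041, 0.1287]
ee_rot: [[0.981, 0.193, 0.0], [0.193, -0.981, -0.0], [0.0, 0.0, -1.0]]
wrist_force: [-0.5, -0.4, 0.6]
gripper_width: 0.719
gripper_force: 30.0
```

```bash
python3 go.py
```

```text
t 11.7 tcp [ 0.4513 -0.1041  0.1287] yaw 11.13 tilt [ 0. -0. -1.] F [-0.53 -0.4   0.61] w 0.719 gf 30.00010400195606
```

Still no contact force, so I continue in half-millimetre steps.

apply_moves([
  {"grip": 0.5, "offset": [0, 0, 0.05], "spin": 0},
  {"grip": 0.5, "offset": [0, 0, 0.05], "spin": 0},
])

```text
time_s: 11.9
tcp_pos: [0.4514, -0.1041, 0.1287]
ee_rot: [[0.981, 0.193, 0.0], [0.193, -0.981, -0.0], [0.0, 0.0, -1.0]]
wrist_force: [-2.1, 0.7, 4.8]
gripper_width: 0.724
gripper_force: 30.0
```

apply_moves([
  {"grip": 0.5, "offset": [0, 0, 0.05], "spin": 0},
  {"grip": 0.5, "offset": [0, 0, 0.05], "spin": 0},
])

```text
time_s: 12.1
tcp_pos: [0.4515, -0.1041, 0.1286]
ee_rot: [[0.981, 0.193, 0.001], [0.193, -0.981, -0.0], [0.001, 0.0, -1.0]]
wrist_force: [-2.2, 1.5, 8.0]
gripper_width: 0.726
gripper_force: 30.0
```

Contact is at the expected home height. I ease off and open the fingers.

apply_moves([
  {"grip": 0.5, "offset": [0, 0, -0.05], "spin": 0},
  {"grip": 0.75, "offset": [0, 0, -0.05], "spin": 0},
  {"grip": 0.85, "offset": [0, 0, -0.05], "spin": 0},
  {"grip": 1, "offset": [0, 0, -0.05], "spin": 0},
  {"grip": 1, "offset": [0, 0, -0.05], "spin": 0},
])

```text
time_s: 12.6
tcp_pos: [0.4512, -0.1041, 0.1278]
ee_rot: [[0.981, 0.193, -0.0], [0.193, -0.981, -0.0], [-0.0, -0.0, -1.0]]
wrist_force: [0.8, 0.2, 0.8]
gripper_width: 0.933
gripper_force: 0.0
```

apply_moves([
  {"grip": 1, "offset": [0, 0, 0], "spin": 0},
  {"grip": 1, "offset": [0, 0, -1], "spin": 0},
  {"grip": 1, "offset": [0, 0, -3], "spin": 0},
  {"grip": 1, "offset": [0, 0, -7], "spin": 0},
  {"grip": 1, "offset": [0, 0, -11], "spin": 0},
])

```text
time_s: 13.1
tcp_pos: [0.4509, -0.1043, 0.2397]
ee_rot: [[0.981, 0.193, -0.001], [0.193, -0.981, -0.0], [-0.001, 0.0, -1.0]]
wrist_force: [1.0, 0.2, -0.5]
gripper_width: 0.997
gripper_force: 0.0
```

apply_moves([
  {"grip": 1, "offset": [-3, 0, 0], "spin": 0},
  {"grip": 1, "offset": [-6, 0, 0], "spin": 0},
  {"grip": 1, "offset": [-8, 0, 0], "spin": 0},
  {"grip": 1, "offset": [-8, 0, 0], "spin": 0},
  {"grip": 1, "offset": [-8, 0, 0], "spin": 0},
])

```text
time_s: 13.6
tcp_pos: [0.3732, -0.1197, 0.239]
ee_rot: [[0.981, 0.193, 0.002], [0.193, -0.981, -0.0], [0.002, 0.001, -1.0]]
wrist_force: [-0.0, 1.0, 0.6]
gripper_width: 0.996
gripper_force: 0.0
```

```bash
python3 - <<'E'
from station import r
from m import *
w=r.capture("wrist");s=r.capture("scene")
P=cloud(w).reshape(-1,3);d=np.hypot(P[:,0]-.4513,P[:,1]+.1035);q=P[(d<.029)&(P[:,2]>.09)]
A=np.c_[q[:,:2]-[.4513,-.1035],np.ones(len(q))];print('plane',np.linalg.lstsq(A,q[:,2],rcond=None)[0])
T=cloud(r.capture("top"));
for n,c in(('open',(.4513,-.1035)),('stack',(.5162,.281))):
    d=np.hypot(T[...,0]-c[0],T[...,1]-c[1]);print(n,np.median(T[...,2][d<.018]))
o=np.zeros((600,800,3),np.uint8);o[:360,:480]=cv2.resize(w['img'],(480,360))
o[:480,480:]=cv2.resize(s['img'][165:315,280:380],(320,480),interpolation=3)
o[360:600,:320]=cv2.resize(s['img'][180:255,220:320],(320,240),interpolation=3)
cv2.imwrite('pics/w7.png',o)
E
python3 go.py
```

```text
plane [0.7607 0.319  0.167 ]
open 0.11772100316272033
stack 0.10476559769554702
t 13.75 tcp [ 0.3737 -0.1195  0.2383] yaw 11.14 tilt [ 0. -0. -1.] F [ 0.21 -0.05  0.04] w 0.998 gf 0.0
```

View pics/w7.png

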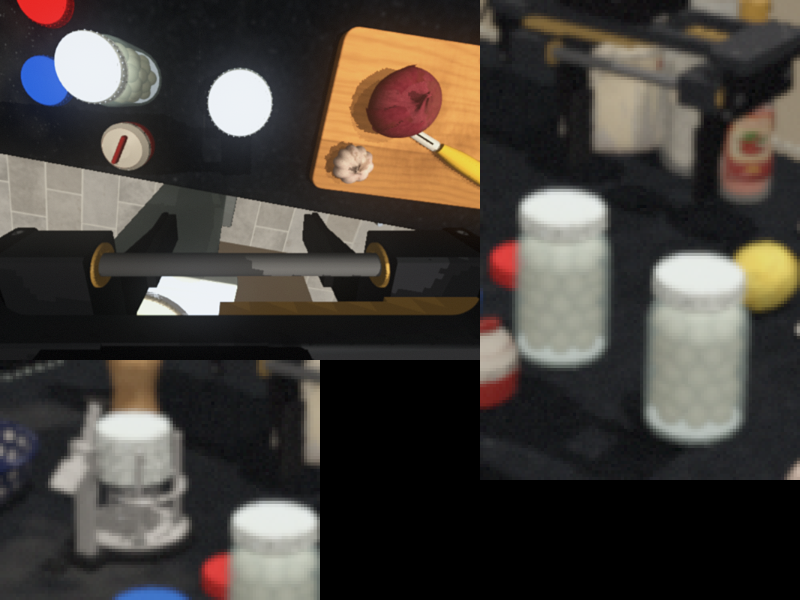

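The picture shows the open jar's lid level and fully home at (697,275). Its top is at 0.118 m, the same as the closed jar's. The keeper is up and the next lid has risen to 0.105 m, so I hand in.

```bash
python3 -c "from station import r;print(r.finish_job())"
```

```text
the job is handed in; nothing more can be done
None
```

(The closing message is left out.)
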